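Square up a printing block and hold it flush on the tilted copy desk

ROBOT

A 6-joint arm with a two-finger parallel gripper is mounted at the origin on the work surface. World frame = base frame: x ahead of the robot, y to its left, z up, the work surface at z = 0. Lengths are in m, angles in rad, forces in N, time in s.
With the tool pointing down it reaches from about 0.25 to 0.775 m from the base axis. Payload 4 kg.
Tool frame: the origin (TCP) lies on the centre line of the jaws, within the pads' length; the fingertips stand 17 mm ahead of it and the grasp point (between the pads) lies 2 mm behind it; z points along the fingers, y is the line along which they close (so a half turn about z gives the same grasp; the last joint's range is limited). The gripper opens to 94 mm and grips with 3 to 60 N. Pads are 16 mm wide; open, the fingers measure 119 mm over their backs; the gripper's body (75 mm by 177 mm) begins 78 mm behind the grasp point.
Start: joints at [-1.289, 0.087, 1.371, -0, 1.684, -0.103], TCP at [0.206, -0.51, 0.183] pointing down, gripper open.
Joint ranges: [-3.1, 3.1], [-0.76, 2.03], [0.27, 2.55], [-1.08, 4.22], [0.17, 2.65], [-2.57, 2.57]. Speed limits (rad/s): [2.79, 2.79, 3.14, 3.14, 3.14, 3.14].

INTERFACE

Orientations are given as [roll, pitch, yaw] about the fixed x, y, z axes, in that order (R = Rz(yaw) Ry(pitch) Rx(roll)).
In Python, from bench import robot gives the robot as it stands.
- The arm moves only by the tool servo_tool, never from a script. Its argument "plan" is a list of rows, each a list of 7 numbers: the shift along the tool's x, y, z normalised to -1 to 1, where 1 is 0.1 m, then the turn, a rotation vector about the tool's x, y, z normalised to -1 to 1, where 1 is pi/2 rad, then the finger opening in mm, from 0 to 94. In form: [[x, y, z, ax, ay, az, gripper], ...]. A call has 1 to 12 rows; each row is the pose to reach, as a shift and turn from the pose commanded when the call began, along the tool's axes at that moment; what a row does not reach only later rows make up. A row lasts 1/12 s, in which the tool goes at most 41.7 mm and 7.16 degrees, less where a joint would pass 70% of its speed; a pose out of reach is approached as far as the arm can. A call with a number of a shift or a turn outside -1 to 1 is refused whole. A call with a gripper value outside its range is refused whole. The fingers move at their own pace and stop on an object; the grip force is fixed at half the most. Time passes only in rows, so rows that repeat a pose let the fingers close. It gives the time, the measured TCP pose, the force, the opening and the grip force at its end, in the units of the state.
- robot.get_obs(): the state, without advancing time (a new reading comes with each control period).
- robot.snapshot(name): name is "scene" or "top" or "wrist"; returns the picture (384x512x3 uint8, red, green, blue); there is no depth.
- robot.camera_params(name): a dict with "camera_matrix" (3x3 intrinsics, pixels), "rvec" (rotation vector, rad) and "tvec" (3), from world to camera coordinates, as OpenCV has them; the wrist camera has in their place "tool_from_camera" (4x4, takes a point from camera to tool coordinates, whose origin is the TCP and whose axes are the flange's). Camera axes: x right, y down, z forward; pixel columns grow to the right and rows downward; lengths in m; the calibration is good to about 2 mm. A picture is of the moment at which its call begins: read the wrist's pose just before it. camera_params takes no time and is no camera call.
- robot.close_job(): hands the job in; it is judged then, once.
Trained networks look in the newest picture that a camera, given by its name, has taken for a name from the list of things; names that differ only in an ending like _2 or _b are one class to them, and where a whole thing is asked for, a point or a joint stands for the part that bears it (a point fixed in the world has none). Each returns a list of dicts, best first, with "conf" (0 to 1); they miss things now and then, are a little off and sometimes report something else, mostly with a low value. They report only what shows in the picture. A call takes as long as a camera call. They do not tell look-alikes from the thing itself.
- robot.find_in(thing, camera): "extent" ([centre column, centre row, width, height] in pixels, round what is visible of it).
The state is a dict: "time": time; "joint_positions": joint angles; "qvel": joint speeds; "joint_torque": joint torques, N m; "tool_pos": TCP position; "ee_rot": TCP orientation; "wrist_force": force on the tool from outside, world axes, zero at the start; "wrist_torque": the same for the moment, N m; "width": finger opening in m; "finger_force": force on a finger pad.
Only numpy, scipy, OpenCV 4.12 (cv2) and the standard library are available. Lean on these libraries where they do the work, as an engineer would, in place of code of your own. Each camera call takes 0.05 s, during which the arm holds its last target. There are 200 camera calls.

TASK

Push the hand printing block square and snug into the corner of the two fences on the register board. Then take it by its grip rail, tilt it to match the slope of the copy desk and hold it flush on the middle of the card there, straight with the card, its long side up the slope, pressing with a steady push of about 10 newtons. Finish while still gripping and pressing it: do not let go, and leave the jar, the mug and the ink roller where they are.

Things in the scene. Friction and masses are not known exactly. Their poses are not given: they have to be found in the camera images.
- block: Loose printing block, 0.17-0.35 kg: pale wood body 80 (x) by 60 (y) by 24 mm thick, lino sole included. On its back a dark grip rail, 60 mm long (x), 18 wide (y: grip across this), from 24 to 66 mm above the sole. Origin: centre of the sole; z up through the rail. Starts flat on the register board, clear of both fences, turned up to 0.5 rad from them. It may be used either way round.
- register: Register board, fixed: plywood 230 (x) by 220 (y) by 8 mm lying on the table, with two aluminium fences 12 mm thick and 16 mm high, one along its far (+x) edge, one along its left (+y) edge, meeting in a square corner. Origin: centre of its underside; x points to the far fence, y to the left fence.
- corner (a point): Inner corner of the two fences at the board's upper surface, 8 mm above the table; axes as the register board's, free space to -x and -y. Snug in the corner with its long sides along x, the block has its origin 40 mm to -x and 30 mm to -y of this point (a quarter turn on: 30 and 40 mm).
- desk_face: Copy desk's sloping board, 170 (x) by 176 mm (y), a white card 124 (x) by 96 mm (y) flat in its middle. Origin: card's centre on the upper face, 105 mm above the table; x up the slope, away from the robot, y level, z out of the face. Slopes 0.18 to 0.42 rad, facing the robot; clamped, does not yield. Grey cheeks either side (inner faces 93 mm from the middle), 104 mm high; base 170 by 222 mm.
- ink_jar: Bystander: a closed round ink jar, 56 mm across and 65 mm high, standing on the table beyond the work. Origin: centre of its underside.
- mug: Bystander: a white mug, 76 mm across and 90 mm high, with a handle. Origin: centre of its underside.
- brayer: Bystander: an ink roller lying on the table, about 160 by 92 mm and 36 mm high, handle to its -x. Origin: on the table, near its fork, 50 mm from the roller's axis.
Things that resemble listed ones, but are neither listed nor needed, are in the scene too. What is meant by the block is not blue, and is the smaller of those in its own colour.

How it is judged:
By the outcome, as a careful person would: the job done as asked, in the order asked, and still so for the second after the job is handed in, while the arm keeps its last pose, push and grip.
It also fails if it takes over 50 s, if anything falls off the work surface, if the arm or the gripper's body presses on something with over 40 N, if the wrist force passes 120 N, or if a joint passes its speed limit or range.

## Working session

There is one attempt and no reset: what is moved stays moved. The work goes in short steps, Python scripts to look and compute and a tool call to move; the robot and the scene stay as the last step left them, time stands still between calls to the robot, and variables do not carry over. Pictures are saved under pics/ and viewed, at most 10 in all, crops included, and the job is handed in when it is done.

Besides the shell and the picture viewer there is one more tool, called as a command line: name --pt "numbers of a row" for each row, then --argument value for the rest. servo_tool: Moves the arm, as the interface text tells. Scaled input: -1 to 1 covers 0.1 m each way for a shift and pi/2 rad each way for a turn. Its arguments: {"type":"object","properties":{"plan":{"type":"array","items":{"type":"array","items":{"type":"number"}}}},"required":["plan"]}

```bash
mkdir -p pics; ls; python3 - <<'E'
from bench import robot
import cv2
o=robot.get_obs();print({k:o[k] for k in('time','tool_pos','ee_rot','wrist_force','width')})
for c in('scene','top'):
    im=robot.snapshot(c);cv2.imwrite(f'pics/{c}0.png',im[:,:,::-1])
    for t in('block','register','desk_face','ink_jar','mug','brayer'):
        print(c,t,[(round(d['conf'],2),[round(v) for v in d['extent']]) for d in robot.find_in(t,c)])
    p=robot.camera_params(c);print(p)
print(robot.camera_params('wrist'))
E
```

```text
pics
{'time': 0.0, 'tool_pos': array([ 0.20626759, -0.5092045 ,  0.18171846]), 'ee_rot': array([-3.13940229e+00, -2.07714225e-04,  3.84739820e-01]), 'wrist_force': array([0.18841991, 0.57717443, 0.37375223]), 'width': 0.09362835855350796}
scene block [(0.81, [132, 243, 31, 31]), (0.65, [171, 194, 26, 38]), (0.58, [196, 247, 28, 26])]
scene register [(0.8, [214, 250, 93, 84])]
scene desk_face [(0.72, [301, 166, 69, 45])]
scene ink_jar [(0.78, [316, 235, 18, 23])]
scene mug [(0.8, [336, 132, 34, 30]), (0.29, [159, 310, 44, 43])]
scene brayer [(0.6, [160, 311, 47, 38])]
{'camera_matrix': array([[443.65765492,   0.        , 247.95204018],
       [  0.        , 443.65765492, 195.62070427],
       [  0.        ,   0.        ,   1.        ]]), 'rvec': array([ 2.4066515 ,  0.946774  , -0.27738729]), 'tvec': array([-0.39466267, -0.28477866,  1.76605163])}
top block [(0.87, [356, 245, 22, 22]), (0.72, [295, 254, 42, 36]), (0.67, [317, 197, 15, 19])]
top register [(0.78, [305, 187, 66, 66])]
top desk_face [(0.82, [196, 173, 56, 61])]
top ink_jar [(0.71, [242, 126, 14, 20])]
top mug [(0.94, [135
[... 176 characters left out ...]

       [  0.        ,   0.        ,   1.        ]]), 'rvec': array([ 2.22904554, -2.17096796,  0.08475174]), 'tvec': array([-0.03319976,  0.56108933,  1.73790709])}
{'camera_matrix': array([[273.7963757 ,   0.        , 254.15132412],
       [  0.        , 273.7963757 , 194.03517614],
       [  0.        ,   0.        ,   1.        ]]), 'tool_from_camera': array([[ 4.61354833e-04, -9.62428235e-01, -2.71535779e-01,
         7.84180034e-02],
       [ 9.99999556e-01,  2.20857745e-04,  9.16250884e-04,
        -2.36299318e-04],
       [-8.21854941e-04, -2.71536082e-01,  9.62427909e-01,
        -2.01787860e-01],
       [ 0.00000000e+00,  0.00000000e+00,  0.00000000e+00,
         1.00000000e+00]])}
```

View pics/top0.png

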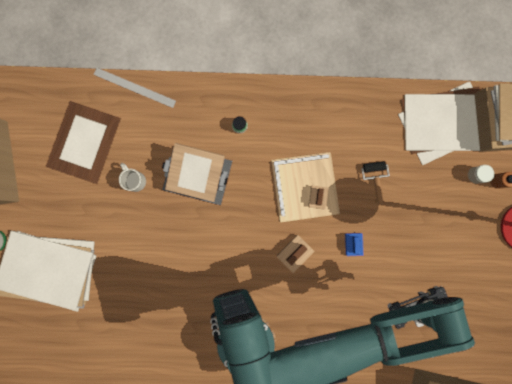

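View pics/scene0.png

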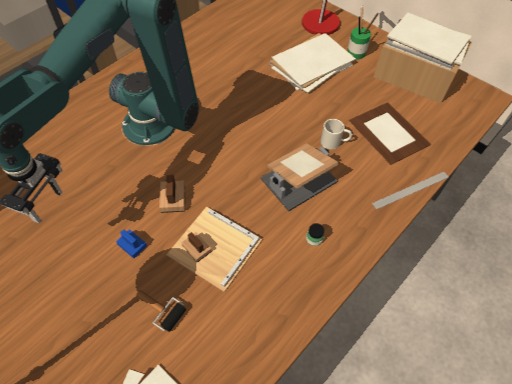

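Candidates for the block in the top picture are (317,197), small wooden and on the board; (295,254), a larger wooden one off the board; and (355,244), blue. By the description I choose (317,197). Next is a close crop of it, with rough positions.

```bash
cat > h.py <<'E'
import numpy as np, cv2
from bench import robot
from scipy.spatial.transform import Rotation as R
def Rt(rpy): return R.from_euler('xyz',rpy).as_matrix()
def cam(name,obs=None):
    """K, Rcw (world->cam), t"""
    p=robot.camera_params(name);K=p['camera_matrix']
    if name!='wrist': return K,R.from_rotvec(np.ravel(p['rvec'])).as_matrix(),np.ravel(p['tvec'])
    o=obs or robot.get_obs();T=np.eye(4);T[:3,:3]=Rt(o['ee_rot']);T[:3,3]=o['tool_pos']
    M=np.linalg.inv(T@p['tool_from_camera']);return K,M[:3,:3],M[:3,3]
def ray(c,px,z):
    K,Q,t=c;px=np.atleast_2d(px)
    d=np.c_[px,np.ones(len(px))]@np.linalg.inv(K).T@Q;o=-Q.T@t
    return o+d*((z-o[2])/d[:,2])[:,None]
def proj(c,P):
    K,Q,t=c;q=(np.atleast_2d(P)@Q.T+t)@K.T;return q[:,:2]/q[:,2:]
def rel(pos,rpy,o=None):
    """normalised shift+turn from present pose to target"""
    o=o or robot.get_obs();A=Rt(o['ee_rot'])
    return np.round(np.r_[A.T@(np.array(pos)-o['tool_pos'])/.1,R.from_matrix(A.T@Rt(rpy)).as_rotvec()/(np.pi/2)],3)
def save(n,im,box=None,f=1):
    if box: im=im[box[1]:box[3],box[0]:box[2]]
    cv2.imwrite(f'pics/{n}.png',cv2.resize(im[:,:,::-1],None,fx=f,fy=f,interpolation=cv2.INTER_CUBIC))
E
python3 - <<'E'
from h import *
im=cv2.imread('pics/top0.png')[:,:,::-1]
save('crop0',im,(155,135,345,230),4)
c=cam('top')
print(ray(c,[[317,197]],.05),ray(c,[[305,187],[276,158],[329,155]],.008),ray(c,[[196,173]],.105),ray(c,[[376,182],[135,178],[242,126],[295,254]],.03))
E
```

```text
[[ 0.53756755 -0.24141761  0.05      ]] [[ 0.57523064 -0.20258562  0.008     ]
 [ 0.67972411 -0.09307434  0.008     ]
 [ 0.69644104 -0.28934074  0.008     ]] [[0.60725318 0.18970355 0.105     ]] [[ 0.59909783 -0.45944657  0.03      ]
 [ 0.58973852  0.41746016  0.03      ]
 [ 0.79118162  0.03549321  0.03      ]
 [ 0.33044663 -0.16851318  0.03      ]]
```

View pics/crop0.png

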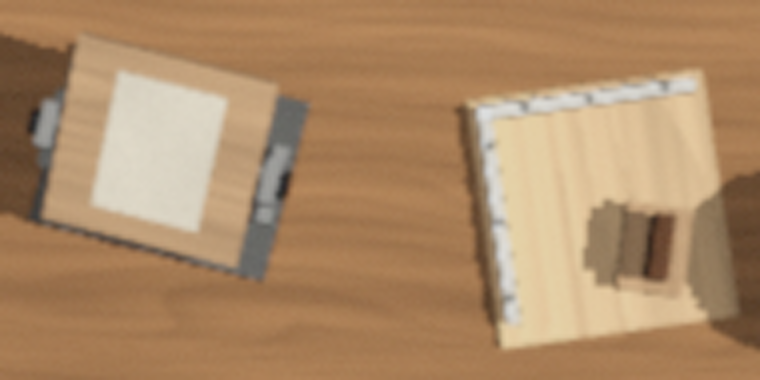

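The crop shows the block on the board: dark rail at crop (655,245), with the fence corner at crop (485,112). The card is at (160,150). I'm moving the wrist camera over the register board now.

servo_tool --pt "0.4 -0.12 -0.06 0 0 0 94" --pt "0.8 -0.24 -0.12 0 0 0 94" --pt "0.97 -0.3 -0.14 0 0 0 94"

```text
time: 0.95
tool_pos: [0.2877, -0.4437, 0.1979]
ee_rot: [3.141, -0.002, 0.386]
wrist_force: [0.0, -0.6, -0.0]
width: 0.0937
finger_force: 0.0
```

servo_tool --pt "0.4 -0.12 -0.06 0 0 0 94" --pt "0.8 -0.24 -0.12 0 0 0 94" --pt "0.97 -0.3 -0.14 0 0 0 94"

```text
time: 1.2
tool_pos: [0.3669, -0.3789, 0.2121]
ee_rot: [3.14, -0.003, 0.388]
wrist_force: [-0.0, 0.3, 0.4]
width: 0.0939
finger_force: 0.0
```

servo_tool --pt "0.4 -0.12 -0.06 0 0 0 94" --pt "0.8 -0.24 -0.12 0 0 0 94" --pt "0.97 -0.3 -0.14 0 0 0 94"

```text
time: 1.45
tool_pos: [0.4455, -0.3143, 0.2259]
ee_rot: [3.141, -0.003, 0.388]
wrist_force: [-1.0, -0.1, -0.6]
width: 0.0942
finger_force: 0.0
```

servo_tool --pt "0.4 -0.12 -0.06 0 0 0 94" --pt "0.8 -0.24 -0.12 0 0 0 94" --pt "0.97 -0.3 -0.14 0 0 0 94"

```text
time: 1.7
tool_pos: [0.5241, -0.2499, 0.2396]
ee_rot: [3.141, -0.003, 0.388]
wrist_force: [-0.4, -0.3, -0.6]
width: 0.0942
finger_force: 0.0
```

servo_tool --pt "0.4 -0.12 -0.06 0 0 0.06 94" --pt "0.8 -0.24 -0.12 0 0 0.12 94" --pt "0.97 -0.3 -0.14 0 0 0.18 94" --pt "0.97 -0.3 -0.14 0 0 0.18 94" --pt "0.97 -0.3 -0.14 0 0 0.18 94" --pt "0.97 -0.3 -0.14 0 0 0.18 94"

```text
time: 2.2
tool_pos: [0.5991, -0.1893, 0.2526]
ee_rot: [3.141, 0.001, 0.103]
wrist_force: [-0.3, -0.3, -0.2]
width: 0.0942
finger_force: 0.0
```

```bash
python3 - <<'E'
from h import *
o=robot.get_obs();im=robot.snapshot('wrist');np.save('w1.npy',im);np.save('w1o.npy',o,allow_pickle=True)
print(o['time'],o['tool_pos'],o['ee_rot'],o['joint_positions'])
save('w1',im,None,1.5)
E
```

```text
2.2 [ 0.59908524 -0.18925528  0.25263398] [3.14125615e+00 9.73240124e-04 1.02799576e-01] [-3.95743219e-01  2.65292397e-01  1.02819492e+00 -7.91272642e-04
  1.84879913e+00  1.07203648e+00]
```

View pics/w1.png

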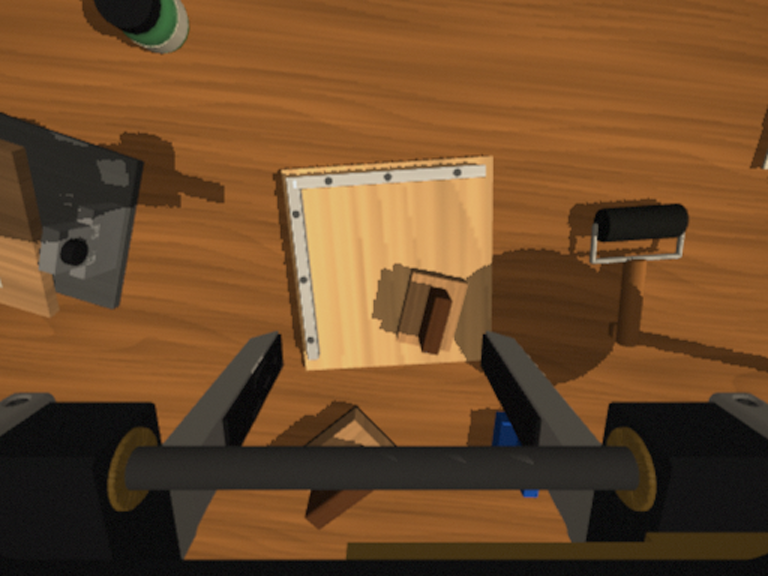

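The wrist picture shows the board with corners near (283,172), (493,156), (497,363) and (305,370), and the fence's inner corner near (302,190). The block body runs from about (413,270) to (450,352), with the larger decoy off-board at (350,470). I'll enlarge it to read edges.

```bash
python3 - <<'E'
from h import *
save('w1c',np.load('w1.npy'),(180,98,340,250),3.9)
E
```

```text
(no output)
```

View pics/w1c.png

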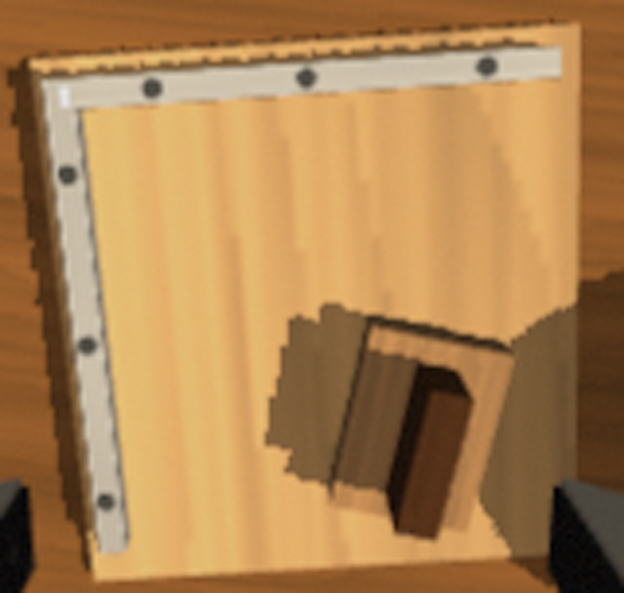

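```bash
cat >> h.py <<'E'
from scipy.optimize import least_squares
def fit(c,px,P,x0):
    """planar pose x,y,yaw of points P (local, with world z)"""
    f=lambda q:(proj(c,tf(q,P))-px).ravel()
    s=least_squares(f,x0,loss='soft_l1');return s.x,f(s.x).reshape(-1,2)
def tf(q,P):
    P=np.atleast_2d(P);cs,sn=np.cos(q[2]),np.sin(q[2])
    return np.c_[q[0]+cs*P[:,0]-sn*P[:,1],q[1]+sn*P[:,0]+cs*P[:,1],P[:,2]]
E
python3 - <<'E'
from h import *
o=np.load('w1o.npy',allow_pickle=True).item();c=cam('wrist',o)
cv=lambda a:(np.array(a)+.5)/3.9-.5+[180,98]
np.set_printoptions(precision=4,suppress=True)
q,r=fit(c,cv([(30,60),(578,25),(577,553),(92,580)]),np.array([[.115,.11,.008],[.115,-.11,.008],[-.115,-.11,.008],[-.115,.11,.008]]),[.58,-.2,.1]);print('reg',q,r)
inv=lambda W:np.c_[(W[:,:2]-q[:2])@np.array([[np.cos(q[2]),-np.sin(q[2])],[np.sin(q[2]),np.cos(q[2])]]),W[:,2]]
for z in(.008,.024):print(z,inv(ray(c,cv([(82,110),(560,77),(128,545),(42,82),(560,47)]),z)))
b,r=fit(c,cv([(370,318),(512,350),(332,492),(470,533),(430,388),(470,400),(437,538),(397,530)]),
 np.array([[.04,.03,.032],[.04,-.03,.032],[-.04,.03,.032],[-.04,-.03,.032],[.03,.009,.074],[.03,-.009,.074],[-.03,-.009,.074],[-.03,.009,.074]]),[.55,-.24,-.1]);print('block',b,r)
E
```

```text
reg [ 0.5766 -0.2043  0.1658] [[-0.1968 -0.0264]
 [ 0.3898 -0.2937]
 [-0.7865  0.1161]
 [ 0.4687  0.2821]]
0.008 [[ 0.0943  0.0912  0.008 ]
 [ 0.0951 -0.1024  0.008 ]
 [-0.098   0.0925  0.008 ]
 [ 0.1062  0.106   0.008 ]
 [ 0.1067 -0.1023  0.008 ]]
0.024 [[ 0.0946  0.0881  0.024 ]
 [ 0.0954 -0.0985  0.024 ]
 [-0.0908  0.0894  0.024 ]
 [ 0.1061  0.1024  0.024 ]
 [ 0.1065 -0.0984  0.024 ]]
block [ 0.5415 -0.2501 -0.0903] [[ 0.1477  1.2546]
 [ 0.5556  0.1113]
 [-0.3478  2.8155]
 [-0.5617 -1.2884]
 [-0.4018 -0.8446]
 [ 1.4321 -1.6341]
 [ 0.4085  0.3468]
 [-0.9777  0.2865]]
```

```bash
python3 - <<'E'
from h import *
o=np.load('w1o.npy',allow_pickle=True).item();c=cam('wrist',o)
cv=lambda a:(np.array(a)+.5)/3.9-.5+[180,98]
np.set_printoptions(precision=4,suppress=True)
print(ray(c,cv([(433.5,464),(450,394),(417,534)]),.074),ray(c,cv([(370,318),(512,350),(332,492),(470,533)]),.032))
print(rel([.541,-.250,.054],[np.pi,0,-.12]))
E
```

```text
[[ 0.5413 -0.25    0.074 ]
 [ 0.5694 -0.2523  0.074 ]
 [ 0.5121 -0.2477  0.074 ]] [[ 0.586  -0.2233  0.032 ]
 [ 0.5787 -0.2826  0.032 ]
 [ 0.5094 -0.2166  0.032 ]
 [ 0.4967 -0.2776  0.032 ]]
[-0.635  0.541  1.989  0.     0.     0.141]
```

servo_tool --pt "-0.3 0.25 0.1 0 0 0.07 94" --pt "-0.63 0.54 0.3 0 0 0.13 94" --pt "-0.63 0.54 0.7 0 0 0.13 94" --pt "-0.63 0.54 1.0 0 0 0.13 94" --pt "-0.63 0.54 1.0 0 0 0.13 94"

```text
time: 2.67
tool_pos: [0.5361, -0.2482, 0.1443]
ee_rot: [-3.135, 0.015, -0.105]
wrist_force: [-1.2, 0.7, -2.4]
width: 0.0941
finger_force: 0.0
```

servo_tool --pt "0 0 0.35 0 0 0 94" --pt "0 0 0.7 0 0 0 80" --pt "0 0 0.9 0 0 0 60" --pt "0 0 0.99 0 0 0 50" --pt "0 0 0.99 0 0 0 30" --pt "0 0 0.99 0 0 0 0" --pt "0 0 0.99 0 0 0 0" --pt "0 0 0.99 0 0 0 0" --pt "0 0 0.99 0 0 0 0" --pt "0 0 0.99 0 0 0 0" --pt "0 0 0.99 0 0 0 0" --pt "0 0 0.99 0 0 0 0"

```text
time: 3.67
tool_pos: [0.5427, -0.2489, 0.0542]
ee_rot: [3.141, -0.0, -0.102]
wrist_force: [0.3, -0.3, 0.8]
width: 0.024
finger_force: 0.0
```

```bash
python3 - <<'E'
from h import *
np.set_printoptions(precision=4,suppress=True)
o=robot.get_obs();print(o)
q=[.5766,-.2043,.1658]
print('corner',tf(q,[.095,.0905,.008]),'block goal',tf(q,[.055,.0605,.054]))
g=tf(q,[.050,.0555,.054])[0]; print('pre-goal',g,rel(g,[np.pi,0,.166]))
im=robot.snapshot('wrist');save('w2',im,(100,60,440,300),2)
E
```

```text
{'time': 3.6667, 'joint_positions': array([-0.525 ,  0.2479,  1.4441, -0.0001,  1.449 ,  1.1479]), 'qvel': array([ 0.0003,  0.0018,  0.0051, -0.0003,  0.0002,  0.0016]), 'joint_torque': array([ -0.0029, -39.5938, -29.0294,   0.0442,  -0.0658,   0.    ]), 'tool_pos': array([ 0.5427, -0.2489,  0.0542]), 'ee_rot': array([ 3.1413, -0.0005, -0.1021]), 'wrist_force': array([ 0.2861, -0.2847,  0.8212]), 'wrist_torque': array([-0.0033, -0.0065, -0.0376]), 'finger_force': 0.0, 'width': 0.024008108229390604}
corner [[ 0.6554 -0.0994  0.008 ]] block goal [[ 0.6209 -0.1356  0.054 ]]
pre-goal [ 0.6168 -0.1413  0.054 ] [ 0.627 -1.146  0.002  0.    -0.    -0.171]
```

View pics/w2.png

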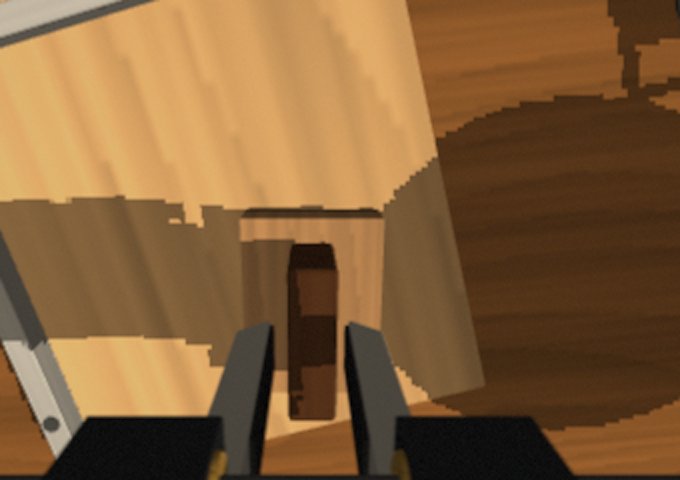

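The rail stands centred between the pads, seen at (312,330), but the fingers are still at 24 mm. I'll finish closing, then slide and turn the block to just short of the corner.

servo_tool --pt "0 0 0 0 0 0 0" --pt "0 0 0 0 0 0 0" --pt "0 0 0 0 0 0 0" --pt "0 0 0 0 0 0 0" --pt "0.1 -0.16 0 0 0 -0.03 0" --pt "0.2 -0.33 0 0 0 -0.06 0" --pt "0.3 -0.5 0 0 0 -0.09 0" --pt "0.4 -0.67 0 0 0 -0.12 0" --pt "0.5 -0.84 0 0 0 -0.15 0" --pt "0.54 -1.0 0 0 0 -0.17 0" --pt "0.54 -1.0 0 0 0 -0.17 0" --pt "0.54 -1.0 0 0 0 -0.17 0"

```text
time: 4.72
tool_pos: [0.6064, -0.1546, 0.0537]
ee_rot: [3.141, 0.001, 0.166]
wrist_force: [-0.2, 0.3, -0.2]
width: 0.0003
finger_force: 0.0
```

```bash
python3 - <<'E'
from h import *
np.set_printoptions(precision=4,suppress=True)
o=robot.get_obs();print(o['tool_pos'],o['ee_rot'],o['wrist_force'],o['wrist_torque'],o['width'],o['finger_force'])
q=[.5766,-.2043,.1658]
g=tf(q,[.055,.0605,.054])[0]; print(rel(g,[np.pi,0,.166]))
im=robot.snapshot('wrist');save('w3',im,(100,60,440,300),2.3)
E
```

```text
[ 0.6064 -0.1546  0.0537] [3.1411 0.0006 0.1657] [-0.1935  0.3079 -0.2125] [0.0532 0.028  0.002 ] 0.0002926030149345767 0.0
[ 0.174 -0.164 -0.003  0.     0.    -0.   ]
```

View pics/w3.png

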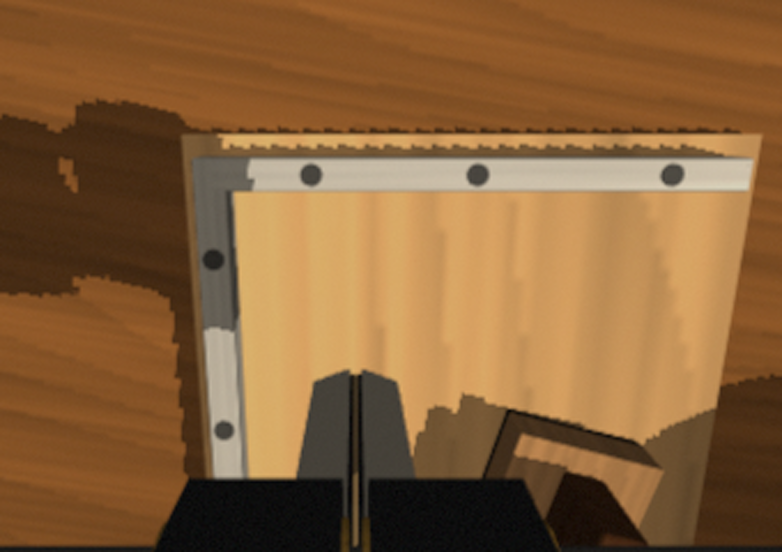

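The gripper closed on nothing (width 0), and the block stayed behind at crop (580,470). The corner itself is clear. I'll measure where the block is now and check the finger height.

```bash
python3 - <<'E'
from h import *
np.set_printoptions(precision=4,suppress=True)
c=cam('wrist');cv=lambda a:(np.array(a)+.5)/2.3-.5+[100,60]
print(ray(c,cv([(508,410),(660,465)]),.032), ray(c,cv([(235,190),(750,190),(245,480)]),.008))
q=[.5766,-.2043,.1658]
print(cv(np.array([[355,372]])),proj(c,tf(q,[[.095,.0905,.008],[.115,.11,.008],[.115,-.11,.008]])), cv([(235,190),(182,135),(762,135)]))
im=robot.snapshot('top');print(robot.find_in('block','top'))
im2=robot.snapshot('scene')
A=cv2.resize(im[165:235,260:360],None,fx=4,fy=4,interpolation=2);B=cv2.resize(im2[180:290,150:270],None,fx=3,fy=3,interpolation=2)
h=max(A.shape[0],B.shape[0]);f=lambda X:np.pad(X,((0,h-X.shape[0]),(0,0),(0,0)))
save('m1',np.hstack([f(A),f(B)]))
E
```

```text
[[ 0.5909 -0.2179  0.032 ]
 [ 0.5776 -0.2829  0.032 ]] [[ 0.6542 -0.1003  0.008 ]
 [ 0.687  -0.2974  0.008 ]
 [ 0.5291 -0.1189  0.008 ]]
[[254.0652 221.4565]] [[201.0276 140.8905]
 [177.3854 117.5858]
 [429.9813 117.3633]] [[201.8913 142.3261]
 [178.8478 118.413 ]
 [431.0217 118.413 ]]
[{'extent': [356.4, 243.6, 18.9, 25.1], 'conf': 0.75}, {'extent': [304.0, 253.5, 25.0, 35.3], 'conf': 0.73}, {'extent': [318.1, 196.2, 14.3, 22.5], 'conf': 0.53}, {'extent': [195.7, 172.6, 59.3, 59.9], 'conf': 0.45}]
```

View pics/m1.png

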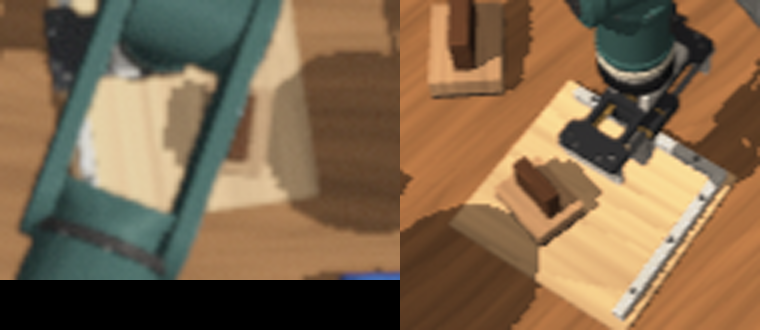

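The block hardly moved, so the fingers closed over the top of its rail. In the picture the fingertips seem nearer the camera than stated. I'll probe the free board gently to find the true fingertip height.

servo_tool --pt "0 0 0.1 0 0 0 0" --pt "0 0 0.2 0 0 0 0" --pt "0 0 0.24 0 0 0 0" --pt "0 0 0.25 0 0 0 0" --pt "0 0 0.26 0 0 0 0" --pt "0 0 0.27 0 0 0 0" --pt "0 0 0.28 0 0 0 0" --pt "0 0 0.29 0 0 0 0" --pt "0 0 0.295 0 0 0 0" --pt "0 0 0.295 0 0 0 0"

```text
time: 5.75
tool_pos: [0.6065, -0.1549, 0.0245]
ee_rot: [3.141, -0.0, 0.165]
wrist_force: [0.3, -0.7, 0.6]
width: 0.0005
finger_force: 0.0
```

servo_tool --pt "0 0 0.01 0 0 0 0" --pt "0 0 0.02 0 0 0 0" --pt "0 0 0.03 0 0 0 0" --pt "0 0 0.03 0 0 0 0"

```text
time: 6.08
tool_pos: [0.6062, -0.1548, 0.021]
ee_rot: [-3.141, 0.0, 0.165]
wrist_force: [0.1, 0.4, 0.9]
width: 0.0006
finger_force: 0.0
```

```bash
python3 - <<'E'
from h import *
im=robot.snapshot('wrist');im2=robot.snapshot('scene')
A=cv2.resize(im[100:300,130:380],None,fx=1.5,fy=1.5,interpolation=2);B=cv2.resize(im2[175:275,190:280],None,fx=4,fy=4,interpolation=2)
h=max(A.shape[0],B.shape[0]);f=lambda X:np.pad(X,((0,h-X.shape[0]),(0,0),(0,0)))
save('m2',np.hstack([f(A),f(B)]));print(robot.get_obs()['wrist_force'],A.shape)
E
```

```text
[ 0.05787573 -0.84793086 -0.0577086 ] (300, 375, 3)
```

View pics/m2.png

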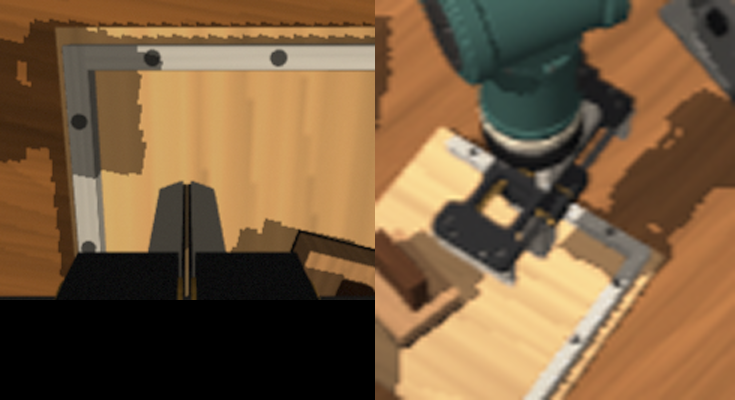

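The fingers are still clear of the board, with their tip at crop (187,183). Finger gap against pixels puts the tips about 26 mm behind the reported TCP rather than 17 mm ahead of it. I'll keep probing slowly until they touch.

servo_tool --pt "0 0 0.08 0 0 0 0" --pt "0 0 0.14 0 0 0 0" --pt "0 0 0.2 0 0 0 0" --pt "0 0 0.26 0 0 0 0" --pt "0 0 0.3 0 0 0 0" --pt "0 0 0.32 0 0 0 0" --pt "0 0 0.32 0 0 0 0"

```text
time: 6.77
tool_pos: [0.6059, -0.1547, -0.0116]
ee_rot: [-3.141, 0.001, 0.165]
wrist_force: [0.1, 0.1, -0.5]
width: 0.0005
finger_force: 0.0
```

servo_tool --pt "0 0 0.01 0 0 0 0" --pt "0 0 0.02 0 0 0 0" --pt "0 0 0.03 0 0 0 0" --pt "0 0 0.03 0 0 0 0"

```text
time: 7.1
tool_pos: [0.6065, -0.1549, -0.0136]
ee_rot: [3.141, -0.0, 0.165]
wrist_force: [-0.3, 0.7, 0.2]
width: 0.0007
finger_force: 0.0
```

servo_tool --pt "0 0 0.01 0 0 0 0" --pt "0 0 0.02 0 0 0 0" --pt "0 0 0.02 0 0 0 0"

```text
time: 7.35
tool_pos: [0.6068, -0.155, -0.0143]
ee_rot: [3.141, -0.001, 0.165]
wrist_force: [-1.4, -0.2, 4.4]
width: 0.0005
finger_force: 2.3
```

servo_tool --pt "0 0 0.01 0 0 0 0" --pt "0 0 0.02 0 0 0 0" --pt "0 0 0.02 0 0 0 0"

```text
time: 7.6
tool_pos: [0.6068, -0.155, -0.0143]
ee_rot: [3.141, -0.001, 0.165]
wrist_force: [-4.8, 1.1, 11.9]
width: 0.0005
finger_force: 6.0
```

Contact came at reported z = -0.0142 over the 8 mm board. The real tips are therefore 22 mm behind the reported TCP, and the contact stiffness is about 3.7 N/mm. I'll allow for that from here on, so a rail grasp means reported z of about 0.014. Next I lift off and look at the block again.

servo_tool --pt "0 0 -0.3 0 0 0 0" --pt "0 0 -0.7 0 0 0 0" --pt "0 0 -1.0 0 0 0 20" --pt "-0.3 0.35 -1.0 0 0 0.08 60" --pt "-0.6 0.7 -1.0 0 0 0.15 60" --pt "-0.71 0.79 -1.0 0 0 0.2 60" --pt "-0.71 0.79 -1.0 0 0 0.2 60" --pt "-0.71 0.79 -1.0 0 0 0.2 60"

```text
time: 8.27
tool_pos: [0.5489, -0.2453, 0.0824]
ee_rot: [-3.141, -0.0, -0.151]
wrist_force: [0.2, 1.1, -0.4]
width: 0.0373
finger_force: 0.0
```

```bash
python3 - <<'E'
from h import *
o=robot.get_obs();im=robot.snapshot('wrist');np.save('w4.npy',im);np.save('w4o.npy',o,allow_pickle=True)
print(o['tool_pos'],o['ee_rot']);save('w4',im,(140,100,360,300),2.8)
E
```

```text
[ 0.54886651 -0.24527031  0.08237715] [-3.14109868e+00 -3.94310532e-04 -1.50794891e-01]
```

View pics/w4.png

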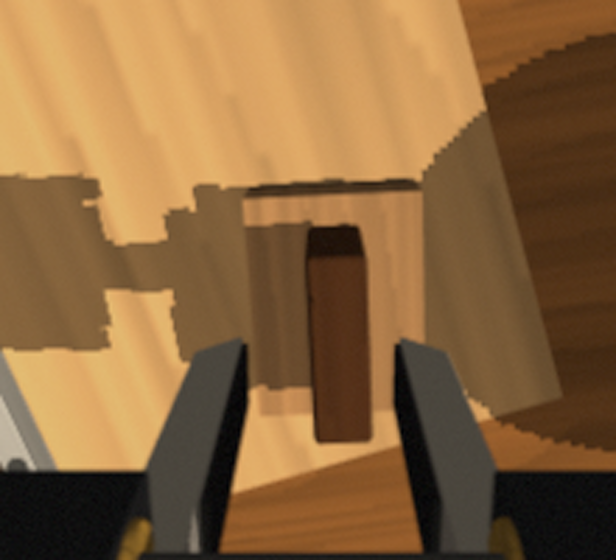

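The wrist view shows the rail top at (308..372, 255..440), between the pads, and the body's far edge at (245,195)-(423,190). Now for the exact offset.

```bash
python3 - <<'E'
from h import *
np.set_printoptions(precision=4,suppress=True)
o=np.load('w4o.npy',allow_pickle=True).item();c=cam('wrist',o);cv=lambda a:(np.array(a)+.5)/2.8-.5+[140,100]
b,r=fit(c,cv([(245,195),(423,190),(425,408),(308,260),(365,255),(372,438),(315,441)]),
 np.array([[.04,.03,.032],[.04,-.03,.032],[-.04,-.03,.032],[.03,.009,.074],[.03,-.009,.074],[-.03,-.009,.074],[-.03,.009,.074]]),[.55,-.24,-.15]);print('block',b,r)
print(rel([b[0],b[1],.014],[np.pi,0,b[2]],o))
E
```

```text
block [ 0.5402 -0.2503 -0.1121] [[-0.4414  0.3129]
 [ 0.3069 -0.3321]
 [-0.2693  0.0836]
 [-0.8363 -1.7178]
 [ 1.4497 -0.7691]
 [ 0.432   1.7781]
 [-0.2832  1.4318]]
[-0.078  0.063  0.684 -0.    -0.    -0.025]
```

servo_tool --pt "-0.08 0.06 0.0 0 0 -0.02 60" --pt "-0.08 0.06 0.25 0 0 -0.02 60" --pt "-0.08 0.06 0.5 0 0 -0.02 50" --pt "-0.08 0.06 0.68 0 0 -0.02 40" --pt "-0.08 0.06 0.68 0 0 -0.02 0" --pt "-0.08 0.06 0.68 0 0 -0.02 0" --pt "-0.08 0.06 0.68 0 0 -0.02 0" --pt "-0.08 0.06 0.68 0 0 -0.02 0" --pt "-0.08 0.06 0.68 0 0 -0.02 0" --pt "-0.08 0.06 0.68 0 0 -0.02 0" --pt "-0.08 0.06 0.68 0 0 -0.02 0" --pt "-0.08 0.06 0.68 0 0 -0.02 0"

```text
time: 9.32
tool_pos: [0.5415, -0.2493, 0.0157]
ee_rot: [3.141, -0.002, -0.118]
wrist_force: [0.3, 1.0, 4.1]
width: 0.018
finger_force: 30.0
```

```bash
python3 - <<'E'
from h import *
np.set_printoptions(precision=4,suppress=True)
o=robot.get_obs();print(o['tool_pos'],o['ee_rot'],o['wrist_force'],o['wrist_torque'],o['width'],o['finger_force'])
q=[.5766,-.2043,.1658]
g=tf(q,[.055-.006,.0605-.006,.014])[0]; print(g,rel(g,[np.pi,0,.166]))
E
```

```text
[ 0.5415 -0.2493  0.0157] [ 3.1413 -0.0024 -0.1178] [0.3365 1.0303 4.107 ] [ 0.2923 -0.0247  0.001 ] 0.018037717449835518 29.983151257038116
[ 0.6159 -0.1425  0.014 ] [ 0.614 -1.149  0.018  0.    -0.001 -0.181]
```

Gripped: width is 18.0 mm at 30 N. Sliding it to just short of the corner.

servo_tool --pt "0.05 -0.08 0 0 0 -0.02 0" --pt "0.11 -0.19 0 0 0 -0.05 0" --pt "0.17 -0.3 0 0 0 -0.08 0" --pt "0.23 -0.41 0 0 0 -0.11 0" --pt "0.3 -0.52 0 0 0 -0.14 0" --pt "0.36 -0.63 0 0 0 -0.17 0" --pt "0.43 -0.75 0 0 0 -0.18 0" --pt "0.49 -0.88 0 0 0 -0.18 0" --pt "0.55 -1.0 0 0 0 -0.18 0" --pt "0.55 -1.0 0 0 0 -0.18 0"

```text
time: 10.15
tool_pos: [0.6089, -0.1551, 0.0157]
ee_rot: [3.141, -0.003, 0.167]
wrist_force: [1.3, 1.6, 4.4]
width: 0.0179
finger_force: 30.0
```

```bash
python3 - <<'E'
from h import *
np.set_printoptions(precision=4,suppress=True)
o=robot.get_obs();print(o['time'],o['tool_pos'],o['ee_rot'],o['wrist_force'],o['wrist_torque'],o['width'],o['finger_force'])
q=[.5766,-.2043,.1658]
g=tf(q,[.055,.0605,.014])[0]; print(g,rel(g,[np.pi,0,.166]))
E
```

```text
10.15 [ 0.6089 -0.1551  0.0157] [ 3.1407 -0.003   0.1672] [1.3478 1.6467 4.4478] [ 0.5501 -0.1071 -0.0131] 0.017897009250862614 29.98903065919876
[ 0.6209 -0.1356  0.014 ] [ 0.15  -0.173  0.017  0.001 -0.002  0.001]
```

servo_tool --pt "0.03 -0.03 0 0 0 0 0" --pt "0.06 -0.06 0 0 0 0 0" --pt "0.09 -0.09 0 0 0 0 0" --pt "0.12 -0.1 0 0 0 0 0" --pt "0.14 -0.1 0 0 0 0 0" --pt "0.16 -0.1 0 0 0 0 0" --pt "0.17 -0.1 0 0 0 0 0" --pt "0.17 -0.1 0 0 0 0 0"

```text
time: 10.82
tool_pos: [0.621, -0.145, 0.0157]
ee_rot: [3.14, 0.002, 0.165]
wrist_force: [-5.0, -1.5, 8.4]
width: 0.0181
finger_force: 30.0
```

servo_tool --pt "0.01 -0.02 0 0 0 0 0" --pt "0.01 -0.04 0 0 0 0 0" --pt "0.01 -0.06 0 0 0 0 0" --pt "0.01 -0.08 0 0 0 0 0" --pt "0.01 -0.09 0 0 0 0 0" --pt "0.01 -0.09 0 0 0 0 0"

```text
time: 11.32
tool_pos: [0.6225, -0.1365, 0.0157]
ee_rot: [3.138, -0.002, 0.165]
wrist_force: [-0.2, -3.9, 5.2]
width: 0.0179
finger_force: 30.0
```

```bash
python3 - <<'E'
from h import *
np.set_printoptions(precision=4,suppress=True)
o=robot.get_obs();print(o['time'],o['tool_pos'],o['ee_rot'],Rt([0,0,.166]).T@o['wrist_force'],o['wrist_torque'],o['width'])
q=[.5766,-.2043,.1658]
print('tcp in reg',(o['tool_pos'][:2]-q[:2])@Rt([0,0,q[2]])[:2,:2])
E
```

```text
11.3167 [ 0.6225 -0.1365  0.0157] [ 3.1381 -0.0022  0.1647] [-0.885  -3.7998  5.1626] [-0.5561  0.0166  0.0093] 0.01786567053887518
tcp in reg [0.0564 0.0593]
```

servo_tool --pt "0.01 -0.01 0 0 0 0 0" --pt "0.02 -0.02 0 0 0 0 0" --pt "0.02 -0.03 0 0 0 0 0" --pt "0.02 -0.03 0 0 0 0 0"

```text
time: 11.65
tool_pos: [0.6228, -0.1346, 0.0158]
ee_rot: [3.136, 0.001, 0.164]
wrist_force: [-3.1, -5.6, 7.5]
width: 0.0178
finger_force: 30.0
```

```bash
python3 - <<'E'
from h import *
np.set_printoptions(precision=4,suppress=True)
o=robot.get_obs();print(o['time'],o['tool_pos'],o['ee_rot'],Rt([0,0,.166]).T@o['wrist_force'],o['wrist_torque'],o['width'])
q=[.5766,-.2043,.1658]
print('tcp in reg',(o['tool_pos'][:2]-q[:2])@Rt([0,0,q[2]])[:2,:2])
E
```

```text
11.65 [ 0.6228 -0.1346  0.0158] [3.1361 0.0007 0.164 ] [-3.9873 -5.0492  7.5448] [-1.1624  0.4519 -0.0873] 0.017781312805009716
tcp in reg [0.057  0.0611]
```

servo_tool --pt "0.01 -0.01 0 0 0 0 0" --pt "0.02 -0.02 0 0 0 0 0" --pt "0.02 -0.03 0 0 0 0 0" --pt "0.02 -0.03 0 0 0 0 0"

```text
time: 11.98
tool_pos: [0.6228, -0.1344, 0.0161]
ee_rot: [3.131, 0.004, 0.163]
wrist_force: [-6.2, -12.0, 8.4]
width: 0.0178
finger_force: 30.0
```

```bash
python3 - <<'E'
from h import *
np.set_printoptions(precision=4,suppress=True)
o=robot.get_obs();print(o['time'],o['tool_pos'],o['ee_rot'],Rt([0,0,.166]).T@o['wrist_force'],o['wrist_torque'],o['width'])
q=[.5766,-.2043,.1658]
print('tcp in reg',(o['tool_pos'][:2]-q[:2])@Rt([0,0,q[2]])[:2,:2])
E
```

```text
11.9833 [ 0.6228 -0.1344  0.0161] [3.1315 0.0043 0.1631] [ -8.0806 -10.8607   8.4325] [-2.2113  1.0953 -0.1081] 0.017780160105803144
tcp in reg [0.0571 0.0613]
```

Both pushes stopped dead, with 8 N in x, 11 N in y and hardly any yaw moment, so the faces are flush. I'll ease to a light push, settle, then lift.

servo_tool --pt "-0.01 0.01 0 0 0 0 0" --pt "-0.015 0.02 -0.01 0 0 0 0" --pt "-0.015 0.02 -0.01 0 0 0 0" --pt "-0.015 0.02 -0.01 0 0 0 0" --pt "-0.015 0.02 -0.01 0 0 0 0" --pt "-0.015 0.02 -0.01 0 0 0 0"

```text
time: 12.48
tool_pos: [0.6228, -0.1344, 0.0159]
ee_rot: [3.135, 0.002, 0.164]
wrist_force: [-2.4, -7.8, 3.9]
width: 0.018
finger_force: 30.0
```

```bash
python3 - <<'E'
from h import *
np.set_printoptions(precision=4,suppress=True)
o=robot.get_obs();print(o['time'],o['tool_pos'],o['ee_rot'],Rt([0,0,.166]).T@o['wrist_force'],o['wrist_torque'],o['width'])
q=[.5766,-.2043,.1658]
print('tcp in reg',(o['tool_pos'][:2]-q[:2])@Rt([0,0,q[2]])[:2,:2])
im=robot.snapshot('wrist');c=cam('wrist',o)
# predicted gap lines: sample pixel rows/cols around block far edge & left edge
P=tf(q,[[.095,.0905,.024],[.055,.0605,.074],[.085,.0605,.074],[.095,.0305,.032],[.095,.0905,.032]]);print(proj(c,P))
np.save('w5.npy',im)
c=cam('top');im=cv2.imread('pics/top0.png');h=cv2.cvtColor(im,cv2.COLOR_BGR2HSV)
m=((h[...,1]<60)&(h[...,2]>150)).astype(np.uint8);m[:,:165]=0;m[:,240:]=0;m[:140]=0;m[210:]=0
ct=max(cv2.findContours(m,0,1)[0],key=cv2.contourArea);print(cv2.contourArea(ct),cv2.minAreaRect(ct),cv2.approxPolyDP(ct,3,True).reshape(-1,2).tolist())
E
```

```text
12.4833 [ 0.6228 -0.1344  0.0159] [3.1352 0.0016 0.1637] [-3.6642 -7.298   3.9214] [-1.4521  0.2802 -0.0547] 0.017962845050486335
tcp in reg [0.0571 0.0613]
[[213.3992 175.277 ]
 [255.9854 259.8653]
 [255.9945 211.4234]
 [298.4348 177.3976]
 [211.826  177.6704]]
929.0 ((194.0294189453125, 172.3823699951172), (28.861738204956055, 34.68259048461914), 14.03624439239502) [[184, 153], [178, 186], [204, 192], [211, 160]]
```

The block stayed put under the lighter push, so it is snug. Lifting now and carrying it to a viewing pose before the desk.

servo_tool --pt "0 0 -0.05 0 0 0 0" --pt "0 0 -0.15 0 0 0 0" --pt "0 0 -0.4 0 0 0 0" --pt "0 0 -0.7 0 0 0 0" --pt "0 0 -1.0 0 0 0 0"

```text
time: 12.95
tool_pos: [0.6212, -0.1296, 0.1128]
ee_rot: [-3.138, 0.006, 0.165]
wrist_force: [0.5, 0.4, -2.3]
width: 0.0178
finger_force: 30.0
```

servo_tool --pt "-0.05 -0.1 -0.3 0 0 0 0" --pt "-0.12 -0.4 -0.6 0 0 0 0" --pt "-0.2 -0.7 -0.9 0 0 0 0" --pt "-0.24 -1.0 -1.0 0 0 0 0"

```text
time: 13.28
tool_pos: [0.5833, -0.0353, 0.2184]
ee_rot: [3.141, -0.003, 0.164]
wrist_force: [0.4, -0.1, -1.7]
width: 0.0177
finger_force: 30.0
```

servo_tool --pt "-0.08 -0.35 0 0 0 0 0" --pt "-0.16 -0.7 0 0 0 0 0" --pt "-0.24 -1.0 0 0 0 0 0"

```text
time: 13.53
tool_pos: [0.5413, 0.0613, 0.2138]
ee_rot: [-3.14, 0.003, 0.166]
wrist_force: [0.2, 0.6, -2.0]
width: 0.0181
finger_force: 30.0
```

servo_tool --pt "-0.08 -0.3 0 0 0 0.06 0" --pt "-0.16 -0.6 0 0 0 0.12 0" --pt "-0.24 -0.9 0 0 0 0.18 0" --pt "-0.24 -1.0 0 0 0 0.23 0" --pt "-0.24 -1.0 0 0 0 0.23 0" --pt "-0.24 -1.0 0 0 0 0.23 0" --pt "-0.24 -1.0 0 0 0 0.23 0"

```text
time: 14.12
tool_pos: [0.5029, 0.153, 0.2142]
ee_rot: [3.14, 0.002, -0.195]
wrist_force: [0.5, -0.5, -2.0]
width: 0.0175
finger_force: 30.0
```

```bash
cat > desk.py <<'E'
from h import *
np.set_printoptions(precision=4,suppress=True)
o=robot.get_obs();im=robot.snapshot('wrist');np.save('w6.npy',im);np.save('w6o.npy',o,allow_pickle=True)
print(o['time'],o['tool_pos'],o['ee_rot'],o['wrist_force'],o['wrist_torque'],o['width'])
c=cam('wrist',o);print('expect card',proj(c,[[.607,.19,.105]]),robot.find_in('desk_face','wrist'))
h=cv2.cvtColor(im,cv2.COLOR_RGB2HSV)
m=((h[...,1]<60)&(h[...,2]>140)).astype(np.uint8)
for ct in sorted(cv2.findContours(m,0,1)[0],key=cv2.contourArea)[::-1][:4]:
    print(cv2.contourArea(ct),cv2.minAreaRect(ct),cv2.approxPolyDP(ct,5,True).reshape(-1,2).tolist())
E
python3 desk.py
```

```text
14.1167 [0.5029 0.153  0.2142] [ 3.1403  0.0019 -0.1952] [ 0.4939 -0.5258 -2.0095] [ 0.0475 -0.0058 -0.0095] 0.017501119194744362
expect card [[201.1231 100.7196]] [{'extent': [189.8, 86.7, 196.3, 168.4], 'conf': 0.85}]
1324.5 ((434.0014343261719, 77.08879089355469), (52.06554412841797, 161.9984588623047), 7.21426248550415) [[470, 0], [451, 6], [444, 0], [416, 12], [444, 160], [450, 153], [441, 144], [447, 137], [439, 95], [432, 95], [438, 87], [430, 43], [422, 42], [428, 37], [425, 20]]
9.0 ((25.499996185302734, 128.5), (8.574929237365723, 1.7149858474731445), 30.963756561279297) [[22, 126], [29, 131]]
4.5 ((414.5, 371.5), (1.0, 5.0), 90.0) [[412, 372], [417, 371]]
0.0 ((18.0, 263.5), (1.0, 0.0), -90.0) [[18, 263]]
```

```bash
python3 - <<'E'
from h import *
im=np.load('w6.npy')
h=cv2.cvtColor(im,cv2.COLOR_RGB2HSV)
for v in range(10,180,14): print(v,' '.join('%d/%d/%d'%tuple(h[v,u]) for u in range(90,310,16)))
E
```

```text
10 14/159/148 15/145/157 15/147/160 15/147/166 15/147/173 15/146/175 15/147/180 15/146/180 15/147/181 15/146/182 15/145/181 15/148/176 15/149/173 14/181/138
24 14/181/158 15/147/170 15/144/172 15/148/172 15/147/172 15/147/174 15/147/173 15/145/174 15/147/174 14/147/174 15/144/175 15/147/174 15/148/174 14/179/155
38 14/180/153 15/146/159 15/146/161 15/147/163 19/66/194 19/66/205 20/67/205 19/67/213 19/67/216 19/67/212 15/146/176 15/147/179 15/148/181 14/181/144
52 14/180/78 15/148/188 15/147/186 15/146/185 19/69/201 20/67/206 20/67/203 20/67/207 20/67/207 20/68/206 14/146/189 15/147/193 15/119/143 14/185/150
66 14/177/82 15/147/168 15/146/176 15/147/160 20/67/208 20/66/208 19/67/206 19/67/212 20/67/220 20/67/209 15/144/173 14/145/174 19/35/80 14/181/155
80 14/182/84 20/32/119 15/146/170 15/146/173 20/66/215 20/67/210 20/67/205 19/67/208 19/67/206 20/67/207 15/146/159 15/146/157 23/31/132 14/179/134
94 6/49/26 21/32/128 15/146/177 14/146/178 20/66/219 21/66/221 20/68/207 19/68/215 20/66/214 19/66/208 15/146/177 14/145/179 19/45/79 13/131/35
108 14/187/83 21/33/125 15/147/180 15/146/180 19/68/214 20/67/213 19/68/215 20/67/209 19/66/212 19/67/199 15/147/179 15/147/184 19/32/88 0/26/20
122 14/182/146 14/177/69 15/148/178 15/147/179 15/146/176 19/67/218 20/68/215 19/67/214 19/67/210 20/67/202 15/146/177 15/147/189 18/30/111 14/179/134
136 14/184/143 14/174/82 14/183/85 15/148/178 15/146/180 20/67/213 19/68/213 20/66/211 20/68/210 19/69/204 15/147/184 15/146/180 21/32/79 14/179/144
150 20/70/154 14/184/154 14/179/84 15/145/171 15/147/172 20/66/212 20/66/216 19/68/216 20/67/213 20/67/205 15/147/158 15/146/157 20/38/81 14/181/165
164 20/70/73 14/177/75 14/173/75 15/146/94 15/150/92 14/143/91 14/146/98 15/146/180 15/148/179 15/146/177 15/145/176 15/145/174 21/41/81 14/184/132
178 13/170/72 14/183/74 14/181/76 13/180/75 13/179/80 14/182/150 14/185/153 14/182/139 15/145/167 14/147/180 15/147/182 15/148/171 15/145/179 14/173/162
```

```bash
cat > fitdesk.py <<'E'
from h import *
np.set_printoptions(precision=4,suppress=True)
def card(im,seed):
    h=cv2.cvtColor(im,cv2.COLOR_RGB2HSV)
    m=((h[...,1]>50)&(h[...,1]<105)&(h[...,2]>150)).astype(np.uint8)
    n,l=cv2.connectedComponents(m);m=(l==l[seed[1],seed[0]]).astype(np.uint8)
    ct=max(cv2.findContours(m,0,cv2.CHAIN_APPROX_NONE)[0],key=cv2.contourArea)
    q=cv2.approxPolyDP(ct,6,True).reshape(-1,2).astype(float);print('poly',q.tolist())
    assert len(q)==4
    p=ct.reshape(-1,2).astype(float);cen=q.mean(0);L=[]
    for i in range(4):
        a,b=q[i],q[(i+1)%4];d=(b-a)/np.linalg.norm(b-a);s=(p-a)@d;nn=np.array([-d[1],d[0]]);e=(p-a)@nn
        k=(np.abs(e)<3)&(s>4)&(s<np.linalg.norm(b-a)-4)
        vx,vy,x,y=cv2.fitLine(p[k].astype(np.float32),cv2.DIST_HUBER,0,.01,.01).ravel()
        nn=np.array([-vy,vx]);out=np.sign(nn@(np.array([x,y])-cen));x,y=np.array([x,y])+nn*out*.5*max(abs(nn))  # contour runs on inner pixel centres
        L.append(np.cross([x,y,1],[x+vx,y+vy,1]))
    C=[]
    for i in range(4):
        z=np.cross(L[i-1],L[i]);C.append(z[:2]/z[2])
    return np.array(C)
def world(q,P):
    A=Rt([0,0,q[2]])@Rt([0,-q[3],0]);return np.array([q[0],q[1],.105])+P@A.T
def order(C): # far-left, far-right, near-right, near-left in image
    C=C[np.argsort(C[:,1])];t=C[:2][np.argsort(C[:2,0])];b=C[2:][np.argsort(-C[2:,0])];return np.r_[t,b]
if __name__=='__main__':
    o=np.load('w6o.npy',allow_pickle=True).item();c=cam('wrist',o)
    C=order(card(np.load('w6.npy'),(200,80)));print(C)
    P=np.array([[.062,.048,0],[.062,-.048,0],[-.062,-.048,0],[-.062,.048,0]])
    f=lambda q:(proj(c,world(q,P))-C).ravel()
    s=least_squares(f,[.607,.19,-.2,.3]);print('desk',s.x,f(s.x))
    print('sd',np.sqrt(np.diag(np.linalg.inv(s.jac.T@s.jac)))*.5);np.save('desk.npy',s.x)
    print('top view check',proj(cam('top'),world(s.x,P)))
E
python3 fitdesk.py
```

```text
poly [[140.0, 33.0], [161.0, 150.0], [241.0, 153.0], [240.0, 37.0]]
[[138.1543  33.0204]
 [240.2205  35.9177]
 [241.7732 153.7898]
 [161.2152 151.9809]]
desk [ 0.6079  0.1953 -0.216   0.3433] [ 0.2482  0.2287  0.0035 -0.1948 -0.6337 -0.1211  0.3099  0.0139]
sd [0.0003 0.0003 0.0037 0.0126]
top view check [[184.3732 152.4475]
 [211.4821 159.1586]
 [204.1886 192.6883]
 [177.6334 186.1227]]
```

```bash
cat > tgt.py <<'E'
from h import *
import sys
np.set_printoptions(precision=4,suppress=True)
d=np.load('desk.npy');clear=float(sys.argv[1])
o=robot.get_obs();D=Rt([0,0,d[2]])@Rt([0,-d[3],0]);T=D@Rt([np.pi,0,0])
pos=np.array([d[0],d[1],.105])+D@np.array([.0017,0,.0078+clear])
rpy=R.from_matrix(T).as_euler('xyz');print('t',o['time'],'target',pos,rpy,'now',o['tool_pos'],o['ee_rot'],'w',o['width'])
print('rel',rel(pos,rpy,o),'F desk',D.T@o['wrist_force'],'M desk',D.T@o['wrist_torque'])
q=D.T@(o['tool_pos']-[d[0],d[1],.105])-[.0017,0,.0078];print('block in desk frame',q)
E
python3 tgt.py .03
```

```text
t 14.2167 target [0.597  0.1977 0.1412] [ 3.1416 -0.3433 -0.216 ] now [0.5033 0.1527 0.2147] [ 3.1408  0.0011 -0.1969] w 0.01778219982374271
rel [ 0.832 -0.626  0.733 -0.002  0.219  0.012] F desk [-0.8227 -0.4244 -1.3459] M desk [ 0.0021  0.02   -0.025 ]
block in desk frame [-0.0524 -0.0641  0.1268]
```

servo_tool --pt "0.2 -0.16 0 0 0.06 0.01 0" --pt "0.4 -0.32 0 0 0.12 0.01 0" --pt "0.6 -0.48 0 0 0.18 0.01 0" --pt "0.83 -0.63 0.2 0 0.22 0.01 0" --pt "0.83 -0.63 0.45 0 0.22 0.01 0" --pt "0.83 -0.63 0.65 0 0.22 0.01 0" --pt "0.83 -0.63 0.73 0 0.22 0.01 0" --pt "0.83 -0.63 0.73 0 0.22 0.01 0" --pt "0.83 -0.63 0.73 0 0.22 0.01 0"

```text
time: 14.97
tool_pos: [0.5972, 0.1986, 0.1426]
ee_rot: [-3.139, -0.346, -0.214]
wrist_force: [0.2, 0.9, -0.8]
width: 0.018
finger_force: 30.0
```

```bash
python3 tgt.py .0
```

```text
t 14.9667 target [0.6069 0.1955 0.1129] [ 3.1416 -0.3433 -0.216 ] now [0.5972 0.1986 0.1426] [-3.1391 -0.3455 -0.2136] w 0.01797315759058331
rel [-0.006  0.01   0.313 -0.002 -0.001  0.001] F desk [-0.3133  0.9367 -0.737 ] M desk [-0.0068  0.2833 -0.0021]
block in desk frame [0.0005 0.0009 0.0313]
```

servo_tool --pt "0 0.01 0.08 0 0 0 0" --pt "0 0.01 0.16 0 0 0 0" --pt "0 0.01 0.22 0 0 0 0" --pt "0 0.01 0.26 0 0 0 0" --pt "0 0.01 0.28 0 0 0 0" --pt "0 0.01 0.29 0 0 0 0" --pt "0 0.01 0.3 0 0 0 0" --pt "0 0.01 0.31 0 0 0 0" --pt "0 0.01 0.32 0 0 0 0" --pt "0 0.01 0.32 0 0 0 0"

```text
time: 15.8
tool_pos: [0.6072, 0.1965, 0.1133]
ee_rot: [-3.138, -0.346, -0.213]
wrist_force: [-3.2, 0.2, 2.3]
width: 0.0178
finger_force: 30.0
```

```bash
python3 tgt.py .0
```

```text
t 15.8 target [0.6069 0.1955 0.1129] [ 3.1416 -0.3433 -0.216 ] now [0.6072 0.1965 0.1133] [-3.1383 -0.3463 -0.2128] w 0.017760164803075795
rel [-0.003  0.01   0.003 -0.003 -0.002  0.002] F desk [-2.2192 -0.5104  3.2313] M desk [-0.213   0.4995 -0.0956]
block in desk frame [0.0003 0.001  0.0003]
```

servo_tool --pt "0 0.01 0.005 -0.003 0 0.002 0" --pt "0 0.01 0.01 -0.003 0 0.002 0" --pt "0 0.01 0.015 -0.003 0 0.002 0" --pt "0 0.01 0.015 -0.003 0 0.002 0" --pt "0 0.01 0.015 -0.003 0 0.002 0" --pt "0 0.01 0.015 -0.003 0 0.002 0"

```text
time: 16.3
tool_pos: [0.6074, 0.1965, 0.1132]
ee_rot: [-3.14, -0.347, -0.216]
wrist_force: [-6.8, 3.3, 7.4]
width: 0.0177
finger_force: 30.0
```

```bash
python3 tgt.py .0; python3 - <<'E'
from h import *
o=robot.get_obs();im=robot.snapshot('wrist');np.save('w7.npy',im);c=cam('wrist',o)
from fitdesk import world
d=np.load('desk.npy');P=np.array([[.04,.03,.024],[.04,-.03,.024],[.062,.048,0],[.062,-.048,0],[.03,.009,.066],[.03,-.009,.066]])
p=proj(c,world(d,P));print(p)
h=cv2.cvtColor(im,cv2.COLOR_RGB2HSV)
for u in (225,240,285): print('col',u,[tuple(map(int,h[v,u]))[1:] for v in range(100,200,3)])
for v in (215,): print('row',v,[tuple(map(int,h[v,u]))[1:] for u in range(170,340,4)])
E
```

```text
t 16.3 target [0.6069 0.1955 0.1129] [ 3.1416 -0.3433 -0.216 ] now [0.6074 0.1965 0.1132] [-3.1398 -0.3468 -0.2163] w 0.017694868459025077
rel [-0.004  0.01   0.002 -0.001 -0.002 -0.   ] F desk [-4.42    1.7808  9.3869] M desk [-0.0979  0.9201 -0.0429]
block in desk frame [0.0004 0.001  0.0002]
[[211.8846 177.4092]
 [298.2801 177.4613]
 [191.6953 142.3177]
 [318.4408 142.3741]
 [239.0213 210.828 ]
 [271.3686 210.8523]]
col 225 [(179, 135), (180, 133), (180, 139), (181, 145), (148, 176), (148, 178), (148, 172), (148, 169), (147, 172), (145, 174), (147, 175), (145, 176), (147, 174), (144, 175), (116, 180), (67, 205), (68, 204), (68, 203), (67, 205), (68, 204), (68, 205), (67, 205), (67, 214), (67, 207), (147, 80), (146, 110), (149, 175), (144, 186), (145, 186), (144, 186), (145, 187), (147, 186), (146, 189), (147, 187)]
col 240 [(181, 134), (182, 136), (186, 145), (182, 151), (145, 176), (145, 179), (146, 175), (148, 172), (147, 174), (145, 176), (147, 175), (146, 176), (147, 175), (147, 177), (123, 189), (66, 200), (67, 209), (66, 204), (68, 203), (67, 206), (67, 202), (67, 205), (66,
[... 343 characters left out ...]
, (67, 206), (68, 211), (68, 211), (67, 207), (67, 210), (67, 212), (68, 213), (144, 71), (142, 95), (147, 158), (146, 166), (144, 166), (146, 168), (146, 166), (147, 167), (148, 165), (147, 165)]
row 215 [(147, 186), (147, 177), (149, 106), (144, 106), (147, 104), (145, 104), (143, 100), (67, 122), (68, 124), (68, 120), (69, 119), (147, 104), (148, 95), (146, 96), (147, 106), (145, 97), (149, 99), (144, 83), (179, 77), (181, 72), (183, 74), (184, 75), (189, 77), (178, 79), (178, 76), (154, 121), (146, 166), (148, 159), (146, 173), (147, 165), (145, 172), (146, 166), (68, 204), (67, 201), (67, 198), (66, 200), (84, 189), (146, 166), (145, 164), (147, 165), (146, 164), (146, 164), (147, 163)]
```

servo_tool --pt "-0.005 -0.003 0 0 0 0 0" --pt "-0.01 -0.004 0 0 0 0 0" --pt "-0.01 -0.004 0 0 0 0 0" --pt "-0.01 -0.004 0 0 0 0 0" --pt "-0.01 -0.004 0 0 0 0 0" --pt "-0.01 -0.004 0 0 0 0 0"

```text
time: 16.85
tool_pos: [0.6074, 0.1965, 0.1131]
ee_rot: [-3.14, -0.349, -0.216]
wrist_force: [-4.8, 0.8, 5.8]
width: 0.0179
finger_force: 30.0
```

```bash
python3 tgt.py .0; python3 tgt.py 0|grep F; python3 - <<'E'
from h import *
for i in range(3): robot.snapshot('top'); o=robot.get_obs(); print(o['time'],o['wrist_force'])
E
```

```text
t 16.85 target [0.6069 0.1955 0.1129] [ 3.1416 -0.3433 -0.216 ] now [0.6074 0.1965 0.1131] [-3.1403 -0.3486 -0.2164] w 0.017910739696158483
rel [-0.003  0.01   0.001 -0.001 -0.003 -0.   ] F desk [-2.6592 -0.2062  7.0738] M desk [-0.1729  0.604  -0.0147]
block in desk frame [0.0003 0.001  0.0001]
rel [-0.003  0.01   0.001 -0.001 -0.003 -0.   ] F desk [-2.6592 -0.2062  7.0738] M desk [-0.1729  0.604  -0.0147]
16.9 [-4.35189989  2.15384145  5.20783269]
16.95 [-4.9993616   1.61011937  5.1835984 ]
17.0 [-4.63069511  0.82729229  4.95334851]
```

Placement is centred and straight in the image. The push dropped a bit after I eased the side load, so I'll add a little. I'll also average force readings to check the centre of pressure, which shows whether it sits flush.

servo_tool --pt "-0.003 0 0.003 0 0 0 0" --pt "-0.005 0 0.006 0 0 0 0" --pt "-0.005 0 0.006 0 0 0 0" --pt "-0.005 0 0.006 0 0 0 0" --pt "-0.005 0 0.006 0 0 0 0"

```text
time: 17.42
tool_pos: [0.6074, 0.1965, 0.113]
ee_rot: [-3.14, -0.35, -0.216]
wrist_force: [-6.3, 1.8, 7.4]
width: 0.0179
finger_force: 30.0
```

```bash
cat > avg.py <<'E'
from h import *
np.set_printoptions(precision=4,suppress=True)
d=np.load('desk.npy');D=Rt([0,0,d[2]])@Rt([0,-d[3],0]);a=[]
for i in range(14):
    robot.snapshot('top');o=robot.get_obs();q=D.T@(o['tool_pos']-[d[0],d[1],.105])-[.0017,0,.0078]
    a.append(np.r_[D.T@o['wrist_force'],D.T@o['wrist_torque'],q,o['ee_rot']])
m=np.mean(a,0);print(o['time'],m,'sd',np.std(a,0)[:6])
print('CoP y',(m[3]-.17*m[1])/m[2],'CoP x',-(m[4]+.17*m[0])/m[2])
E
python3 avg.py
```

```text
18.1167 [-3.2138 -0.6715  8.7425 -0.2557  0.5141 -0.0681  0.0003  0.001   0.
 -3.1401 -0.3496 -0.2165] sd [0.289  0.3722 0.3405 0.0256 0.0347 0.0334]
CoP y -0.016195636579849963 CoP x 0.0036886996689386884
```

The push averages 8.7 N at the wrist, about 10.6 N on the card once the block's weight is added. The centre of pressure is well inside the sole, so it is flush. Handing in.

```bash
python3 -c "
from bench import robot
print(robot.close_job())"
```

```text
the job is handed in; nothing more can be done
None
```

I handed the job in at about 18 s: the block was pushed snug into the fence corner and is now held by its rail flush on the middle of the card, with its long side up the slope and a push of about 10 N. The fingers closed over the top of the rail on the first grasp, because the real fingertips sit 22 mm behind the reported TCP rather than 17 mm ahead; I corrected for that and re-gripped.

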